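# Steady the pendant lamp over the hat badge

## Robot

A 7-joint arm with a two-finger parallel gripper is mounted at the origin on the work surface. World frame = base frame: x ahead of the robot, y to its left, z up, the work surface at z = 0. Lengths are in m, angles in rad, forces in N, time in s.
With the tool pointing down it reaches from about 0.425 to 0.925 m from the base axis. Payload 6.8 kg.
Tool frame: the origin (TCP) lies midway between the tips of the shut fingers; the grasp point (between the pads) lies 19 mm behind it (bot.pinch_z is the distance from the TCP to the grasp point, in m); z points along the fingers, y is the line along which they close (so a half turn about z gives the same grasp; the last joint's range is limited). The gripper opens to 85 mm and grips with 20 to 120 N. Pads are 22 mm wide; open, the fingers measure 114 mm over their backs; the gripper's body (76 mm by 85 mm) begins 54 mm behind the grasp point. The pads swing forward as they close: fully open they stand 13 mm farther back than shut.
Start: joints at [-1.453, 0.477, 0.022, 1.555, -0.011, 1.109, -0.083], TCP at [0.151, 0.658, 0.231] pointing down, gripper open.
Joint ranges: [-2.96, 2.96], [-0.34, 2.1], [-1.41, 1.46], [0.24, 2.44], [-1.37, 4.51], [0.17, 1.92], [-2.96, 2.96]. Speed limits (rad/s): [2.39, 2.39, 3.14, 3.14, 3.14, 3.14, 3.14].

## Interface

Orientations are given as a unit quaternion [w, x, y, z].
In Python, from station import bot, imaging gives the robot as it stands. The module is installed in compiled form; this text tells all that it offers.
- The arm moves only by the tool carry_out, never from a script. Its argument "targets" is a list of rows, each a list of 5 numbers: the shift along the tool's x, y, z in cm, then the turn about the tool's z in degrees, then the opening, from -1 (shut) to 1 (fully open). In form: [[x, y, z, yaw, gripper], ...]. A call has 1 to 12 rows; each row shifts and turns the commanded pose from where the row before left it, along the tool's axes as they then stand; what a row does not reach is not made up. A row lasts 1/10 s, in which the tool goes at most 50 mm and 8.59 degrees, less where a joint would pass 70% of its speed; a pose out of reach is approached as far as the arm can. A call is refused whole if a number of a shift passes 5 or a number of a turn 8.59, either way. A call with a gripper value outside its range is refused whole. The fingers move at their own pace and stop on an object; "force" is the grip in N (left out, the last holds). Time passes only in rows, so rows that do not move let the fingers close. It gives the time, the measured TCP pose, the force, the opening and the grip force at its end, in the units of the state.
- bot.get_obs(): the state, without advancing time (a new reading comes with each control period).
- imaging.read_camera(name): name is "scene" or "side" or "wrist"; returns the picture (400x640x3 uint8, red, green, blue); there is no depth.
- imaging.calibration(name): a dict with "fx", "fy", "cx", "cy" (pixels), "extrinsics" (4x4, takes a point from world to camera coordinates). Camera axes: x right, y up, looking along -z (the intrinsics and any distortion apply to the point x, -y, -z); pixel columns grow to the right and rows downward; lengths in m; the calibration is good to about 2 mm. A picture is of the moment at which its call begins: read the wrist's pose just before it. calibration takes no time and is no camera call; for the wrist camera it gives the pose at the moment of the call.
- bot.hand_in(): hands the job in; it is judged then, once.
The state is a dict: "t": time; "q": joint angles; "joint_vel": joint speeds; "joint_torque": joint torques, N m; "eef_pos": TCP position; "tool_rot": TCP orientation; "contact_force": force on the tool from outside, world axes, zero at the start; "torque": the same for the moment, N m; "gripper_width": opening from 0.0 (shut) to 1.0 (fully open); "grasp_force": force on a finger pad.
Only numpy, scipy, OpenCV 4.12 (cv2) and the standard library are available. Lean on these libraries where they do the work, as an engineer would, in place of code of your own. Each camera call takes 0.05 s, during which the arm holds its last target. There are 200 camera calls.

## Task

Take the hanging work lamp off its stand by its wooden handle: lift the handle clear of the fork and draw the lamp forward out of the spring clip, which lets go with a jerk and sets it swinging. Bring it over the brass badge on the drawing pad, stop its swing and keep it hanging still, centred low over the badge, for at least five seconds; finish while still holding it there. Hold it only by its handle, let it touch nothing once it is out of the clip, and leave the other things on the bench alone.

Things in the scene. Friction and masses are not known exactly. Their poses are not given: they have to be found in the camera images.
- grip: The lamp's wooden T-handle: level bar 16 mm thick (x), 130 long (y), 16 high, and below its middle a flat web, also 16 thick, 44 wide, down to 38 mm below the bar's centre. Origin: the bar's centre, z up. Grip from above in the middle, closing along x. Parked with its ends on the fork's prongs (50 mm either side, 14 wide, running back to +x) behind 9 mm lips: lift 15 to 30 mm first. 0.10 kg.
- lamp: The lamp, neck and shade in one, 0.70 kg nominal, on a free two-way joint 45 mm below the bar's centre. Origin at this joint, z up along the lamp, vertical at rest. Swings freely in every direction to 0.8 rad, almost undamped (dies down in about 40 s), period about 0.9 s (pendulum length 205 mm). From the joint down: rod 12 mm thick to 50, neck 28 thick to 162, shade to 230 mm.
- shade: The lamp's aluminium shade, a round cone fixed to the neck: 176 mm across its lower rim, 78 mm high. Origin at the centre of the lower rim, 230 mm below the lamp's joint along the lamp's axis; z up along that axis.
- neck (a point): Point on the axis of the lamp's neck tube, 100 mm below the lamp's origin, at the place where the clip holds it.
- stand: Steel lamp stand screwed to the bench. Origin on the bench straight below the parked lamp, z up, x from the lamp back to the post (at x = 130 mm, 322 mm high): the lamp comes out towards -x. The fork's prongs (tops at 322 mm) carry the handle's bar along the stand's y. Base plate 10 mm thick under the lamp, x -30 to 170 mm, 160 mm wide.
- clip (a point): Centre of the stand's spring clip, 185 mm above the bench: two sprung jaws 14 mm high round the 28 mm neck, mouth 21 mm wide towards -x. As the handle draws forward the neck stays behind and the lamp leans 0.2 to 0.4 rad, until, with the handle 35 to 75 mm out, the jaws give way (3 to 5 N) and the lamp swings off. Lifted over 40 mm in the clip, the shade would hit the jaws.
- pad: Drawing pad fixed to the bench, 210 mm (x) by 148 mm (y), 6 mm thick, with the round brass badge in its middle. Origin at the centre of its underside on the bench.
- badge (a point): Top of the brass badge, 60 mm across, at the middle of the pad, 16 mm above the bench. The lamp is to hang over this point.
- tape: Roll of tape lying flat, 90 mm across, 24 mm high; origin at the centre of its underside. To be left alone.
- awl: Awl with an orange handle lying on the bench, 150 mm long, 26 mm high; origin on the bench under its middle. To be left alone.
- jar: Small glass jar at the back, 60 mm across, 65 mm high; origin at the centre of its underside. To be left alone.
- tub: Open white plastic tub, 100 mm across, 100 mm high, at the right of the mat; origin at the centre of its underside. To be left alone.
- brush: Flat brush lying at the right front, 160 mm long, 20 mm high; origin on the bench under its middle. To be left alone.

How it is judged:
By the outcome, as a careful person would: the job done as asked, in the order asked, and still so for the second after the job is handed in, while the arm keeps its last pose, push and grip.
It also fails if it takes over 48 s, if anything falls off the work surface, if the arm or the gripper's body presses on something with over 40 N, if the wrist force passes 120 N, or if a joint passes its speed limit or range.

## Working session

There is one attempt and no reset: what is moved stays moved. The work goes in short steps, Python scripts to look and compute and a tool call to move; the robot and the scene stay as the last step left them, time stands still between calls to the robot, and variables do not carry over. Pictures are saved under pics/ and viewed, at most 10 in all, crops included, and the job is handed in when it is done.

Besides the shell and the picture viewer there is one more tool, called after ">>>" in YAML: its name, and indented under it one key for each argument. carry_out: Moves the arm, as the interface text tells. Its arguments: {"type":"object","properties":{"targets":{"type":"array"},"force":{"type":"number"}},"required":["targets"]}

```bash
mkdir -p pics
python3 - <<'E'
from station import bot, imaging
import cv2, numpy as np
for n in ["scene","side","wrist"]:
    c=imaging.calibration(n); im=imaging.read_camera(n)
    cv2.imwrite(f"pics/{n}0.png",cv2.cvtColor(im,cv2.COLOR_RGB2BGR))
    print(n,{k:(np.round(v,4).tolist()) for k,v in c.items()})
o=bot.get_obs(); print({k:np.round(v,3).tolist() for k,v in o.items()}, bot.pinch_z)
E
```

```text
scene {'fx': 443.5456, 'fy': 443.5456, 'cx': 321.7447, 'cy': 203.5557, 'extrinsics': [[0.1655, 0.9862, -0.0098, 0.0451], [-0.8447, 0.1468, 0.5147, 0.3953], [0.509, -0.0769, 0.8573, -1.5467], [0.0, 0.0, 0.0, 1.0]]}
side {'fx': 372.58, 'fy': 372.58, 'cx': 322.4472, 'cy': 199.2969, 'extrinsics': [[0.789, -0.6143, 0.0135, -0.5574], [0.3865, 0.5131, 0.7664, -0.3032], [-0.4777, -0.5994, 0.6423, -1.0307], [0.0, 0.0, 0.0, 1.0]]}
wrist {'fx': 335.9434, 'fy': 335.9434, 'cx': 322.3811, 'cy': 194.8906, 'extrinsics': [[0.2244, 0.9745, -0.0012, -0.674], [-0.9259, 0.2128, -0.3121, 0.0409], [-0.3039, 0.0711, 0.95, -0.3811], [0.0, 0.0, 0.0, 1.0]]}
{'t': 0.15, 'q': [-1.453, 0.478, 0.022, 1.556, -0.012, 1.109, -0.083], 'joint_vel': [-0.0, -0.002, 0.0, -0.003, -0.0, -0.001, -0.001], 'joint_torque': [0.003, -59.692, 1.61, -28.149, 0.013, 0.007, 0.0], 'eef_pos': [0.151, 0.657, 0.231], 'tool_rot': [-0.0, 0.113, 0.994, -0.001], 'contact_force': [-0.352, -0.026, -0.076], 'torque': [-0.007, -0.018, -0.004], 'grasp_force': 0.0, 'gripper_width': 1.001} 0.0187
```

View pictures.

View pics/scene0.png

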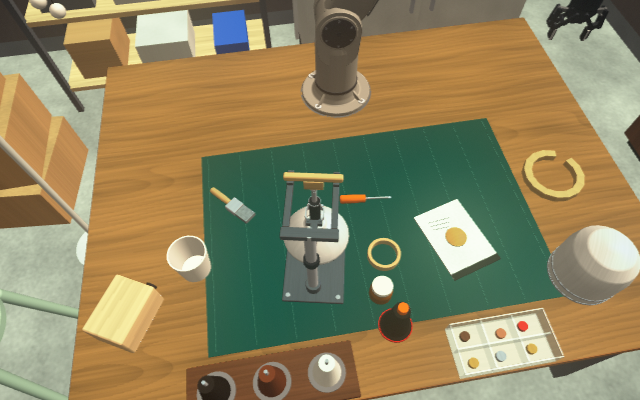

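View pics/side0.png

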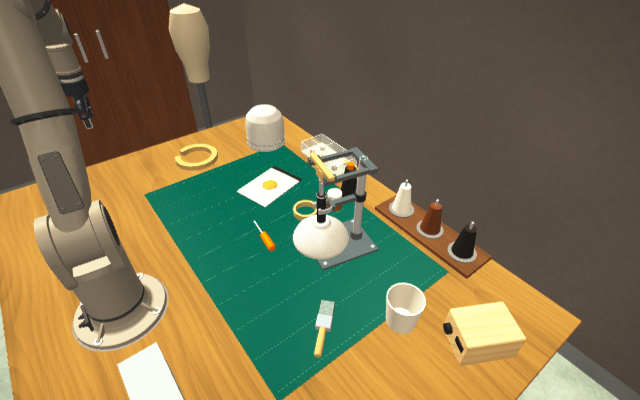

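Run:
```python
import cv2, numpy as np
s=cv2.imread("pics/scene0.png"); d=cv2.imread("pics/side0.png")
a=cv2.resize(s[160:310,265:365],None,fx=4,fy=4,interpolation=cv2.INTER_CUBIC)
b=cv2.resize(d[140:280,285:385],None,fx=4,fy=4,interpolation=cv2.INTER_CUBIC)
o=np.zeros((600,800,3),np.uint8); o[:600,:400]=a; o[:560,400:]=b
cv2.imwrite("pics/crop1.png",o)
# badge blobs
for n,im,roi in (("scene",s,(435,480,215,260)),("side",d,(255,285,172,198))):
    x0,x1,y0,y1=roi; h=cv2.cvtColor(im[y0:y1,x0:x1],cv2.COLOR_BGR2HSV)
    m=((h[...,1]>90)&(h[...,0]>12)&(h[...,0]<32)).astype(np.uint8)
    k,l,st,c=cv2.connectedComponentsWithStats(m); i=1+np.argmax(st[1:,4]); print(n,c[i]+[x0,y0],st[i])
```

```text
scene [455.67857143 236.32467532] [ 11  12  21  19 308]
side [269.43518519 184.25925926] [  7   8  15   9 108]
```

View pics/crop1.png

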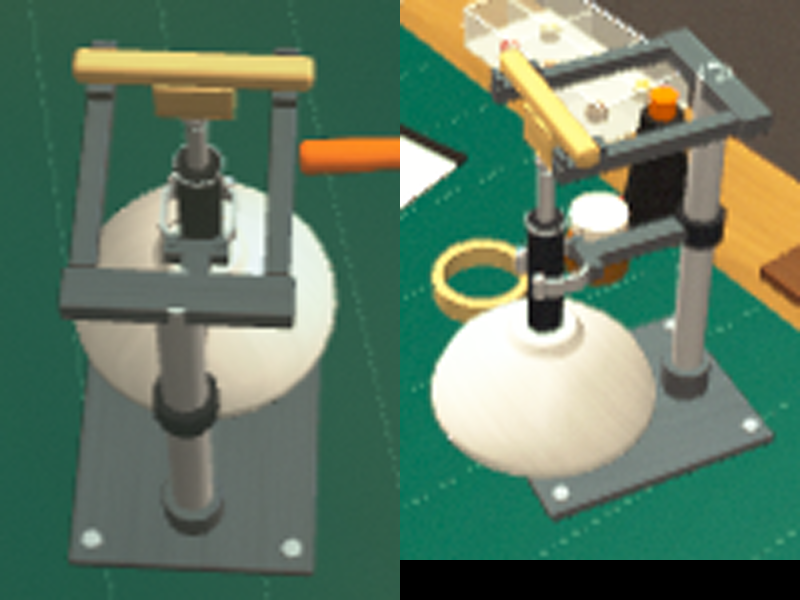

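```bash
cat > h.py <<'E'
import numpy as np, cv2
from scipy.optimize import least_squares
from scipy.spatial.transform import Rotation as R
def proj(c,p):
    q=np.atleast_2d(p)@c["extrinsics"][:3,:3].T+c["extrinsics"][:3,3]
    return np.c_[c["cx"]+c["fx"]*q[:,0]/-q[:,2], c["cy"]+c["fy"]*-q[:,1]/-q[:,2]]
def tri(obs,x0=(0.5,0,0.1)):   # obs: [(calib,pixel)]
    return least_squares(lambda p:np.concatenate([proj(c,p)[0]-u for c,u in obs]),x0)
E
python3 - <<'E'
from h import *; from station import bot,imaging
S,D=imaging.calibration("scene"),imaging.calibration("side")
for n,a,b in (("barL",(284,176.5),(331.75,178.25)),("barR",(343.25,178.5),(312.5,154.5)),("badge",(455.7,236.3),(269.4,184.3))):
    r=tri([(S,a),(D,b)]); print(n,r.x.round(4),r.fun.round(2))
pts=[(S,(-0,-.065,.33),(284,176.5)),(S,(0,.065,.33),(343.25,178.5)),(D,(0,-.065,.33),(331.75,178.25)),(D,(0,.065,.33),(312.5,154.5)),
 (S,(.17,-.08,.01),(282,300.5)),(S,(.17,.08,.01),(343.25,303.5)),(D,(.17,-.08,.01),(493-115+0.,249.25)),(D,(-.03,-.08,.01),(323.75,269.25))]
def f(v):
    T=lambda p:np.r_[R.from_euler('z',v[2]).as_matrix()[:2,:2]@p[:2]+v[:2],p[2]]
    return np.concatenate([proj(c,T(np.array(p)))[0]-u for c,p,u in pts])
r=least_squares(f,(.5,-.05,0)); print("stand",r.x.round(4),r.fun.reshape(-1,2).round(2).tolist())
o=bot.get_obs();print(R.from_quat(np.roll(o["tool_rot"],-1)).as_matrix().round(4))
for c,z in ((S,.016),(D,.016)):
    u=(455.7,236.3) if c is S else (269.4,184.3)
    print(least_squares(lambda p:proj(c,np.r_[p,z])[0]-u,(.6,.3)).x.round(4))
E
```

```text
barL [ 0.561  -0.2193  0.3296] [ 0.12 -0.13  0.19  0.1 ]
barR [ 0.5887 -0.0951  0.328 ] [-0.46  0.55 -0.79 -0.49]
badge [0.6208 0.2306 0.0058] [-0.13  0.17 -0.25 -0.17]
stand [ 0.5748 -0.1581 -0.2196] [[-0.97, -0.21], [-0.22, 0.11], [0.65, 0.47], [-0.81, -1.18], [-0.71, -0.2], [-0.18, -0.19], [0.44, -1.69], [-1.15, -1.48]]
[[-9.746e-01  2.239e-01 -2.000e-04]
 [ 2.239e-01  9.746e-01 -1.400e-03]
 [-1.000e-04 -1.400e-03 -1.000e+00]]
[0.6249 0.227 ]
[0.6147 0.2173]
```

```bash
cat >> h.py <<'E'
def rows(p0,a0,p1,a1,n,g,w=None,prec=2):
    """tool-down rows from p0/tool-y angle a0 (deg, world) to p1/a1; w: weights per row"""
    w=np.ones(n)/n if w is None else np.asarray(w)/np.sum(w)
    p=np.array(p0,float);a=a0;out=[];s=np.cumsum(w)
    for k in range(n):
        d=np.array(p0)+s[k]*(np.array(p1)-p0)-p; t=np.deg2rad(a)
        y=np.array([np.cos(t),np.sin(t)]); x=np.array([-y[1],y[0]])
        r=np.round([100*d[:2]@x,100*d[:2]@y,-100*d[2]],prec); yaw=round(-(a0+s[k]*(a1-a0)-a),1)
        p[:2]+=(r[0]*x+r[1]*y)/100; p[2]-=r[2]/100; a-=yaw
        out.append([*map(float,r),float(yaw),g])
    print("end",p.round(4),round(a,2)); print(str(out).replace(" ",""))
def pose(o):
    M=R.from_quat(np.roll(o["tool_rot"],-1)).as_matrix()
    return o["eef_pos"],np.rad2deg(np.arctan2(M[1,1],M[0,1])),M
E
python3 - <<'E'
from h import *; from station import bot
p,a,M=pose(bot.get_obs()); print(p,a)
rows(p,a,(.60,.23,.40),a-57,14,1,prec=1)
E
```

```text
[0.15103177 0.65743723 0.23054109] 77.0645700936884
end [0.5994 0.2301 0.3995] 20.06
[[-3.8,-2.3,-1.2,4.1,1],[-4.0,-1.9,-1.2,4.0,1],[-4.1,-1.7,-1.2,4.1,1],[-4.2,-1.4,-1.2,4.1,1],[-4.3,-1.1,-1.3,4.1,1],[-4.3,-0.8,-1.2,4.0,1],[-4.4,-0.5,-1.2,4.1,1],[-4.4,-0.2,-1.2,4.1,1],[-4.5,0.2,-1.2,4.0,1],[-4.4,0.4,-1.2,4.1,1],[-4.3,0.8,-1.2,4.1,1],[-4.3,1.1,-1.2,4.1,1],[-4.2,1.4,-1.2,4.0,1],[-4.1,1.6,-1.2,4.1,1]]
```

>>> carry_out:
  targets:
    - [-3.8, -2.3, -1.2, 4.1, 1]
    - [-4.0, -1.9, -1.2, 4.0, 1]
    - [-4.1, -1.7, -1.2, 4.1, 1]
    - [-4.2, -1.4, -1.2, 4.1, 1]
    - [-4.3, -1.1, -1.3, 4.1, 1]
    - [-4.3, -0.8, -1.2, 4.0, 1]
    - [-4.4, -0.5, -1.2, 4.1, 1]
    - [-4.4, -0.2, -1.2, 4.1, 1]
    - [-4.5, 0.2, -1.2, 4.0, 1]
    - [-4.4, 0.4, -1.2, 4.1, 1]
    - [-4.3, 0.8, -1.2, 4.1, 1]
    - [-4.3, 1.1, -1.2, 4.1, 1]

```text
t: 1.35
eef_pos: [0.5368, 0.2904, 0.3767]
tool_rot: [-0.0, 0.515, 0.857, -0.0]
contact_force: [1.3, 0.9, 0.0]
gripper_width: 1.002
grasp_force: 0.0
```

>>> carry_out:
  targets:
    - [-4.2, 1.4, -1.2, 4.0, 1]
    - [-4.1, 1.6, -1.2, 4.1, 1]
    - [0, 0, 0, 0, 1]

```text
t: 1.65
eef_pos: [0.6038, 0.2232, 0.4019]
tool_rot: [0.003, 0.578, 0.816, 0.0]
contact_force: [0.3, 0.7, -0.3]
gripper_width: 0.993
grasp_force: 0.0
```

Run:
```python
from h import *; from station import bot,imaging
o=bot.get_obs(); c=imaging.calibration("wrist"); im=imaging.read_camera("wrist"); o2=bot.get_obs()
p,a,M=pose(o2); print(o["t"],o["eef_pos"],o2["eef_pos"],a,o2["contact_force"])
b=cv2.cvtColor(im,cv2.COLOR_RGB2BGR); cv2.imwrite("pics/wrist1.png",b)
print("badge guess px",proj(c,(.62,.224,.016)))
rows(p,a,(.5748-0.0,-.158,.42),-12.58,14,1,prec=1)
h=cv2.cvtColor(b,cv2.COLOR_BGR2HSV)
m=((h[...,1]>90)&(h[...,0]>12)&(h[...,0]<32)).astype(np.uint8)
k,l,st,cc=cv2.connectedComponentsWithStats(m)
for i in range(1,k):
    if st[i,4]>150:
        u=cc[i]; q=least_squares(lambda v:proj(c,np.r_[v,.016])[0]-u,(.6,.2)).x
        print(cc[i].round(1),st[i],q.round(4))
```

```text
1.65 [0.60383027 0.22324302 0.40185845] [0.60162057 0.2267132  0.40077876] 19.67958619505023 [-0.12681424  0.8050516  -0.19182808]
badge guess px [[331.08277238 140.14816356]]
end [ 0.5744 -0.1577  0.4198] -12.62
[[-2.5,-1.1,-0.1,2.3,1],[-2.6,-1.0,-0.2,2.3,1],[-2.6,-0.9,-0.1,2.3,1],[-2.6,-0.8,-0.1,2.3,1],[-2.7,-0.7,-0.2,2.3,1],[-2.7,-0.6,-0.1,2.3,1],[-2.7,-0.4,-0.2,2.3,1],[-2.7,-0.4,-0.1,2.3,1],[-2.8,-0.3,-0.1,2.3,1],[-2.7,-0.1,-0.2,2.3,1],[-2.8,-0.0,-0.1,2.3,1],[-2.7,0.0,-0.1,2.4,1],[-2.8,0.2,-0.2,2.3,1],[-2.7,0.3,-0.1,2.3,1]]
[ 28.7 169.1] [    0     0    77   400 21613] [0.1758 0.019 ]
[532.7 109.3] [  406     0   234   297 14620] [0.8959 0.3707]
[331.4 136.7] [ 313  119   38   37 1070] [0.6186 0.2293]
[187.9 247.4] [177 229  22  37 291] [ 0.4473 -0.0348]
[301.  255.1] [ 275  229   52   52 1220] [0.6387 0.0157]
[499.1 238.1] [492 230  15  16 157] [0.9534 0.1603]
[348.9 281.3] [334 270  34  30 423] [ 0.7373 -0.0062]
[400.7 337.4] [ 360  298   79   68 1578] [ 0.8763 -0.0904]
```

View pics/wrist1.png

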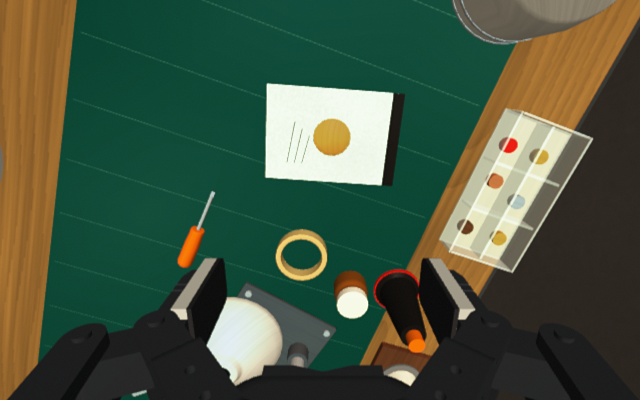

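Run:
```python
from h import *; from station import bot,imaging
c=imaging.calibration("wrist"); im=imaging.read_camera("wrist"); o=bot.get_obs(); print(o["eef_pos"],o["contact_force"])
h=cv2.cvtColor(im,cv2.COLOR_RGB2HSV)
m=((h[...,1]>90)&(h[...,0]>12)&(h[...,0]<32)).astype(np.uint8); m[:110]=0;m[170:]=0;m[:,:290]=0;m[:,370:]=0
k,l,st,cc=cv2.connectedComponentsWithStats(m); u=cc[1+np.argmax(st[1:,4])]
print(u,least_squares(lambda v:proj(c,np.r_[v,.016])[0]-u,(.6,.2)).x)
S,D=imaging.calibration("scene"),imaging.calibration("side")
r=least_squares(lambda v:np.concatenate([proj(c,np.r_[v,.016])[0]-u,proj(S,np.r_[v,.016])[0]-(455.7,236.3),proj(D,np.r_[v,.016])[0]-(269.4,184.3)]),(.6,.2));print(r.x,r.fun.round(2))
```

```text
[0.60002823 0.22931877 0.40003314] [-0.36051985  0.24444079 -0.13425917]
[332.4056338  139.95586854] [0.61853779 0.22927594]
[0.61971675 0.22841411] [ 0.51  0.77 -0.1  -1.72 -0.41 -1.87]
```

>>> carry_out:
  targets:
    - [-2.5, -1.1, -0.1, 2.3, 1]
    - [-2.6, -1.0, -0.2, 2.3, 1]
    - [-2.6, -0.9, -0.1, 2.3, 1]
    - [-2.6, -0.8, -0.1, 2.3, 1]
    - [-2.7, -0.7, -0.2, 2.3, 1]
    - [-2.7, -0.6, -0.1, 2.3, 1]
    - [-2.7, -0.4, -0.2, 2.3, 1]
    - [-2.7, -0.4, -0.1, 2.3, 1]
    - [-2.8, -0.3, -0.1, 2.3, 1]
    - [-2.7, -0.1, -0.2, 2.3, 1]
    - [-2.8, 0, -0.1, 2.3, 1]
    - [-2.7, 0, -0.1, 2.4, 1]

```text
t: 2.95
eef_pos: [0.5779, -0.1014, 0.4164]
tool_rot: [0.0, 0.754, 0.657, -0.0]
contact_force: [0.5, 0.4, 0.3]
gripper_width: 0.996
grasp_force: 0.0
```

>>> carry_out:
  targets:
    - [-2.8, 0.2, -0.2, 2.3, 1]
    - [-2.7, 0.3, -0.1, 2.3, 1]
    - [0, 0, 0, 0, 1]
    - [0, 0, 0, 0, 1]

```text
t: 3.35
eef_pos: [0.5745, -0.1553, 0.4193]
tool_rot: [-0.0, 0.779, 0.627, 0.0]
contact_force: [-0.5, 0.0, -0.5]
gripper_width: 1.002
grasp_force: 0.0
```

Run:
```python
from h import *; from station import bot,imaging
c=imaging.calibration("wrist"); im=imaging.read_camera("wrist"); o=bot.get_obs(); p,a,M=pose(o); print(o["t"],p,a,o["contact_force"],M[:,2])
b=cv2.cvtColor(im,cv2.COLOR_RGB2BGR)
t=-.2196;
for y in (-.065,.065):
    for x in (-.008,.008):
        q=np.array([.5748+np.cos(t)*x-np.sin(t)*y,-.1581+np.sin(t)*x+np.cos(t)*y,.338]); u=proj(c,q)[0]; print(x,y,u.round(1)); cv2.circle(b,tuple(int(v) for v in u.round()),2,(0,0,255),-1)
cv2.imwrite("pics/wrist2.png",b)
```

```text
3.4 [ 0.57485163 -0.15401629  0.41911551] -12.246721712644622 [0.72596533 0.80062411 0.05916833] [-2.10675926e-04  5.12600315e-04 -9.99999846e-01]
-0.008 -0.065 [312.6 285.7]
0.008 -0.065 [333.3 285.8]
-0.008 0.065 [311.4 112.9]
0.008 0.065 [335.9 113. ]
```

View pics/wrist2.png

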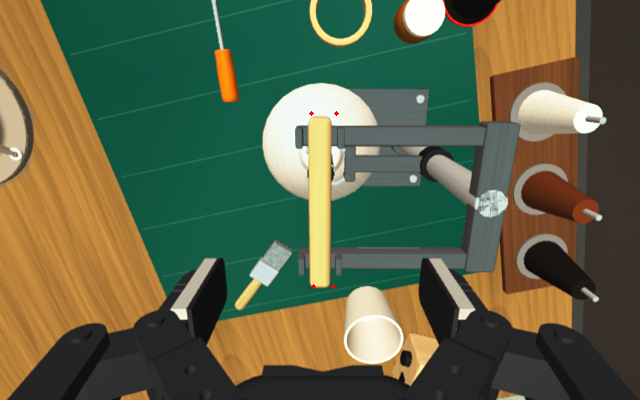

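>>> carry_out:
  targets:
    - [-0.5, 0, 3.0, 0.2, 1]
    - [0, 0, 4.0, 0, 1]
    - [0, 0, 3.0, 0, 1]
    - [0, 0, 1.1, 0, 1]
    - [0, 0, 0, 0, 1]
    - [0, 0, 0, 0, 1]
  force: 80

```text
t: 4.0
eef_pos: [0.5747, -0.1588, 0.3097]
tool_rot: [0.001, 0.779, 0.627, 0.001]
contact_force: [0.4, -0.5, 1.1]
gripper_width: 0.998
grasp_force: 0.0
```

Run:
```python
from h import *; from station import bot,imaging
c=imaging.calibration("wrist"); im=imaging.read_camera("wrist"); o=bot.get_obs(); p,a,M=pose(o); print(o["t"],p,a,o["contact_force"])
b=cv2.cvtColor(im,cv2.COLOR_RGB2BGR); cv2.imwrite("pics/wrist3.png",b[:,120:520])
```

```text
4.05 [ 0.57487854 -0.15907011  0.31006878] -12.408310342278144 [ 0.31292835 -0.34647809  0.41414255]
```

View pics/wrist3.png

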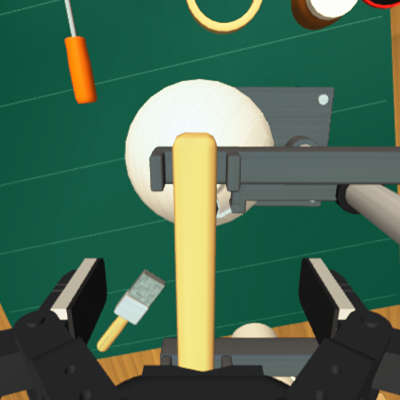

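>>> carry_out:
  targets:
    - [0, -0.25, 0.1, 0, 1]
    - [0, 0, 0, 0, 1]
    - [0, 0, 0, 0, -1]
    - [0, 0, 0, 0, -1]
    - [0, 0, 0, 0, -1]
    - [0, 0, 0, 0, -1]
    - [0, 0, 0, 0, -1]
    - [0, 0, 0, 0, -1]
  force: 80

```text
t: 4.85
eef_pos: [0.5715, -0.1585, 0.3075]
tool_rot: [0.0, 0.78, 0.626, 0.0]
contact_force: [-1.0, 0.2, 1.1]
gripper_width: 0.175
grasp_force: 78.4
```

>>> carry_out:
  targets:
    - [0, 0, -0.5, 0, -1]
    - [0, 0, -0.7, 0, -1]
    - [0, 0, -0.7, 0, -1]
    - [0, 0, -0.3, 0, -1]
    - [0, 0, 0, 0, -1]
    - [0, 0, 0, 0, -1]
    - [0, 0, 0, 0, -1]

```text
t: 5.55
eef_pos: [0.5711, -0.1583, 0.329]
tool_rot: [-0.0, 0.78, 0.626, -0.0]
contact_force: [-0.2, -1.4, -6.5]
gripper_width: 0.173
grasp_force: 78.1
```

Run:
```python
from h import *; from station import bot,imaging
im=imaging.read_camera("side"); o=bot.get_obs(); p,a,M=pose(o); print(o["t"],p,a,o["contact_force"],o["torque"])
im2=imaging.read_camera("scene");o=bot.get_obs();print(o["contact_force"],o["torque"])
b=cv2.cvtColor(np.hstack([cv2.resize(im[130:280,270:400],None,fx=3,fy=3),cv2.resize(im2[150:300,250:380],None,fx=3,fy=3)]),cv2.COLOR_RGB2BGR); cv2.imwrite("pics/c4.png",b)
```

```text
5.6 [ 0.57114834 -0.15838408  0.32893492] -12.437043330387342 [-0.40077376  0.72771006 -7.05951205] [ 0.03654518 -0.0329291   0.0087924 ]
[ 0.19216647  0.29388493 -7.04939187] [ 0.03687831 -0.03205773  0.00836501]
```

View pics/c4.png

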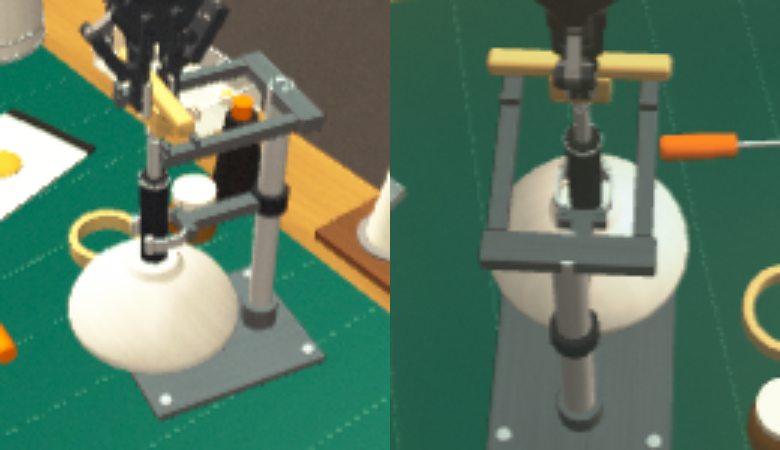

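>>> carry_out:
  targets:
    - [0, -1.0, 0, 0, -1]
    - [0, -1.1, 0, 0, -1]
    - [0, -1.1, 0, 0, -1]
    - [0, -1.1, 0, 0, -1]
    - [0, -1.1, 0, 0, -1]
    - [0, -1.1, 0, 0, -1]
    - [0, -1.1, 0, 0, -1]
    - [0, -1.1, 0, 0, -1]
    - [0, -1.1, 0, 0, -1]
    - [0, -1.1, 0, 0, -1]
    - [0, -1.1, 0, 0, -1]
    - [0, -1.0, 0, 0, -1]

```text
t: 6.85
eef_pos: [0.4433, -0.1304, 0.3292]
tool_rot: [-0.0, 0.78, 0.626, 0.0]
contact_force: [0.0, 0.2, -8.0]
gripper_width: 0.173
grasp_force: 78.3
```

```bash
cat > obs.py <<'E'
import sys; from h import *; from station import bot,imaging
n=int(sys.argv[1]); T=[];F=[];Q=[];P=[];I=[]
for k in range(n):
    o=bot.get_obs(); I.append(imaging.read_camera("side" if k%2 else "scene"))
    T.append(o["t"]);F.append(o["contact_force"]);Q.append(o["torque"]);P.append(o["eef_pos"])
T,F,Q,P=map(np.array,(T,F,Q,P)); np.savez(sys.argv[2],T=T,F=F,Q=Q,P=P,I=np.array(I))
print("now",bot.get_obs()["t"],pose(bot.get_obs())[:2])
if len(sys.argv)>3: print(np.c_[T,F,1000*Q,P].round(3))
E
python3 obs.py 20 s1.npz v
```

```text
now 7.85 (array([ 0.44455453, -0.13050759,  0.32931168]), np.float64(-12.43582302067646))
[[ 6.85000e+00  3.90000e-02  1.60000e-01 -7.98600e+00  1.82510e+01
   9.12800e+01  1.59190e+01  4.43000e-01 -1.30000e-01  3.29000e-01]
 [ 6.90000e+00 -1.56900e+00 -2.87000e-01 -8.03800e+00 -2.82700e+01
   1.14390e+01  1.11700e+00  4.42000e-01 -1.30000e-01  3.29000e-01]
 [ 6.95000e+00  1.71600e+00  3.48000e-01 -6.80500e+00 -3.79030e+01
  -1.63410e+02 -2.34500e+00  4.43000e-01 -1.30000e-01  3.29000e-01]
 [ 7.00000e+00  1.24800e+00  2.97000e-01 -6.61400e+00 -7.90840e+01
  -2.64294e+02 -5.29890e+01  4.45000e-01 -1.30000e-01  3.30000e-01]
 [ 7.05000e+00  1.59300e+00 -4.85000e-01 -6.46100e+00 -8.68110e+01
  -3.10466e+02  3.14130e+01  4.45000e-01 -1.30000e-01  3.30000e-01]
 [ 7.10000e+00  1.72200e+00  1.03400e+00 -6.59000e+00 -9.19320e+01
  -2.54874e+02 -5.03130e+01  4.45000e-01 -1.31000e-01  3.30000e-01]
 [ 7.15000e+00  1.02000e+00 -9.00000e-03 -6.61600e+00 -4.54480e+01
  -3.37678e+02  4.30080e+01  4.45000e-01 -1.31000e-01  3.30000e-01]
 [ 7.20000e+00  9.53000e-01 -2.21000e-01 -6.13100e+00 -5.81700e+0
[... 990 characters left out ...]
.30000e-01  3.29000e-01]
 [ 7.60000e+00 -1.26600e+00  8.23000e-01 -7.04900e+00  6.09570e+01
   3.09793e+02  1.07370e+01  4.44000e-01 -1.30000e-01  3.29000e-01]
 [ 7.65000e+00 -9.94000e-01 -6.24000e-01 -6.73200e+00  7.17330e+01
   2.75899e+02 -9.77800e+00  4.44000e-01 -1.30000e-01  3.29000e-01]
 [ 7.70000e+00 -3.89000e-01  1.20900e+00 -8.06900e+00 -4.57900e+00
   2.63501e+02 -3.51540e+01  4.44000e-01 -1.30000e-01  3.29000e-01]
 [ 7.75000e+00 -5.48000e-01 -2.70000e-01 -7.65700e+00 -6.68700e+00
   1.03727e+02 -2.90500e+00  4.44000e-01 -1.30000e-01  3.29000e-01]
 [ 7.80000e+00 -8.41000e-01  6.70000e-02 -7.19400e+00  3.64830e+01
   1.78810e+01 -2.02550e+01  4.44000e-01 -1.30000e-01  3.29000e-01]]
```

```bash
cat > plan.py <<'E'
import sys; from h import *; from station import bot
W=6.918; L=9.81/W**2
def fit(npz,t0,w=None,lev=None,k=None):
    """swing fit: returns theta(t) amplitude [cos,sin] for world x,y at t ref, from F and torque"""
    d=np.load(npz); m=d["T"]>=t0; T,F,Q=d["T"][m],d["F"][m],d["Q"][m]
    def res(v,full=False):
        w,lev=v[0],v[1]; B=np.c_[np.cos(w*T),np.sin(w*T)]; r=[];sol=[]
        for f,q in ((F[:,0],-Q[:,1]),(F[:,1],Q[:,0])):
            A=np.block([[B/.5,np.ones((len(T),1))/.5,np.zeros((len(T),1))],[B*lev/.04,np.zeros((len(T),1)),np.ones((len(T),1))/.04]])
            b=np.r_[f/.5,q/.04]; s=np.linalg.lstsq(A,b,rcond=None)[0]; r.append(A@s-b); sol.append(s)
        return (np.array(sol),np.concatenate(r)) if full else np.concatenate(r)
    v=np.array([w,lev]) if w else least_squares(res,(6.9,.17)).x
    s,r=res(v,True); print("w %.3f T %.3f lever %.4f chi %.2f Fz %.2f"%(v[0],2*np.pi/v[0],v[1],np.sqrt(np.mean(r**2)),F[:,2].mean()))
    print("amp N",np.hypot(s[:,0],s[:,1]).round(3),"offsets",s[:,2:].round(3).tolist()); return v[0],v[1],s[:,:2]
def state(w,s,t,K):   # theta, theta' (x,y)
    return (s@[np.cos(w*t),np.sin(w*t)])/K,(s@[-np.sin(w*t),np.cos(w*t)])*w/K
def step(z,u0,u1,w,dt=.1):  # exact: y''=-w^2(y-u), u linear
    v=(u1-u0)/dt; a=z[0]-u0; b=(z[1]-v)/w; c,s_=np.cos(w*dt),np.sin(w*dt)
    return np.array([u1+a*c+b*s_, v+w*(-a*s_+b*c)])
def plan(u0,th,dth,u1,N,w):
    """row displacements (N x 2, world xy) ending with lamp still at u1"""
    out=[]
    for k in range(2):
        z0=np.array([u0[k]+L*th[k],L*dth[k]])
        def end(d):
            z=z0;u=u0[k]
            for e in d: z=step(z,u,u+e,w);u+=e
            return np.r_[u-u1[k],z[0]-u1[k],z[1]/w]
        e0=end(np.zeros(N)); A=np.array([end(np.eye(N)[i])-e0 for i in range(N)]).T
        D=np.diff(np.eye(N+2)[:,1:-1],axis=0); H=D.T@D+1e-4*np.eye(N)   # D: second differences incl. ends
        Hi=np.linalg.inv(H); out.append(Hi@A.T@np.linalg.solve(A@Hi@A.T,-e0))
    return np.array(out).T
def sim(u0,th,dth,d,w):
    z=[np.array([u0[k]+L*th[k],L*dth[k]]) for k in range(2)];u=np.array(u0,float);ph=[]
    for e in d:
        for k in range(2): z[k]=step(z[k],u[k],u[k]+e[k],w)
        u=u+e; ph.append(np.hypot(*[(z[k][0]-u[k])/L for k in range(2)]))
    return u,np.array(ph),[np.hypot((q[0]-u[k])/L,q[1]/w/L) for k,q in enumerate(z)]
def show(d,a,dz=None):
    t=np.deg2rad(a); y=np.array([np.cos(t),np.sin(t)]); x=np.array([-y[1],y[0]]); acc=np.zeros(2);tot=np.zeros(2);q=[]
    for k,e in enumerate(d):
        tot+=e; r=np.round([100*(tot-acc)@x,100*(tot-acc)@y],2); acc+=(r[0]*x+r[1]*y)/100
        q.append([float(r[0]),float(r[1]),0 if dz is None else float(dz[k]),0,-1])
    for i in range(0,len(q),12): print(str(q[i:i+12]).replace(" ",""))
E
python3 - <<'E'
from plan import *
w,lev,s=fit("s1.npz",7.0); o=bot.get_obs(); K=6.2
th,dth=state(w,s,o["t"],K); print("theta",th,dth, "lamp abs",L)
p,a,_=pose(o); d=plan(p[:2],th,dth,(.619,.2285),36,w); print(sim(p[:2],th,dth,d,w))
show(d,a)
E
```

```text
w 6.755 T 0.930 lever 0.2246 chi 0.95 Fz -6.86
amp N [1.475 0.344] offsets [[-0.07, 0.003], [0.086, -0.002]]
theta [ 0.06510675 -0.02150551] [ 1.5459526  -0.34595102] lamp abs 0.20497830238850498
(array([0.619 , 0.2285]), array([1.90795319e-01, 2.23652173e-01, 1.58444078e-01, 3.47483993e-02,
       1.10475842e-01, 1.90748772e-01, 1.86633145e-01, 1.04548449e-01,
       1.61352274e-02, 1.19789450e-01, 1.64782891e-01, 1.35951686e-01,
       5.14987825e-02, 4.87575491e-02, 1.19608269e-01, 1.34077630e-01,
       9.09813929e-02, 1.43238610e-02, 6.08811513e-02, 1.02081104e-01,
       9.62365247e-02, 5.20106278e-02, 1.50689579e-02, 5.74689016e-02,
       7.33043435e-02, 5.63569032e-02, 1.90502837e-02, 1.96126131e-02,
       4.31220331e-02, 4.66225278e-02, 3.74462523e-02, 2.98921853e-02,
       2.74442688e-02, 2.09139260e-02, 9.36740849e-03, 3.29460384e-15]), [np.float64(8.87315431362364e-16), np.float64(3.254780760288432e-15)])
[[0.16,0.21,0,0,-1],[0.3,0.35,0,0,-1],[0.43,0.36,0,0,-1],[0.56,0.26,0,0,-1],[0.69,0.11,0,0,-1],[0.83,-0.01,0,0,-1],[0.97,-0.06,0,0,-1],[1.1,0.03,0,0,-1],[1.2,0.2,0,0,-1],[1.28,0.41,0,0,-1],[1.33,0.55,0,0,-1],[1.38,0.58,0,0,-1]]
[[1.42,0.5,0,0,-1],[1.46,0.34,0,0,-1],[1.51,0.17,0,0,-1],[1.56,0.09,0,0,-1],[1.6,0.11,0,0,-1],[1.63,0.25,0,0,-1],[1.62,0.43,0,0,-1],[1.6,0.59,0,0,-1],[1.56,0.64,0,0,-1],[1.5,0.56,0,0,-1],[1.46,0.41,0,0,-1],[1.42,0.21,0,0,-1]]
[[1.39,0.07,0,0,-1],[1.34,0.05,0,0,-1],[1.28,0.14,0,0,-1],[1.2,0.3,0,0,-1],[1.09,0.45,0,0,-1],[0.96,0.51,0,0,-1],[0.83,0.47,0,0,-1],[0.69,0.3,0,0,-1],[0.56,0.1,0,0,-1],[0.43,-0.09,0,0,-1],[0.31,-0.16,0,0,-1],[0.17,-0.13,0,0,-1]]
```

>>> carry_out:
  targets:
    - [0.16, 0.21, 0, 0, -1]
    - [0.3, 0.35, 0, 0, -1]
    - [0.43, 0.36, 0, 0, -1]
    - [0.56, 0.26, 0, 0, -1]
    - [0.69, 0.11, 0, 0, -1]
    - [0.83, -0.01, 0, 0, -1]
    - [0.97, -0.06, 0, 0, -1]
    - [1.1, 0.03, 0, 0, -1]
    - [1.2, 0.2, 0, 0, -1]
    - [1.28, 0.41, 0, 0, -1]
    - [1.33, 0.55, 0, 0, -1]
    - [1.38, 0.58, 0, 0, -1]

```text
t: 9.05
eef_pos: [0.4967, -0.0358, 0.3294]
tool_rot: [0.0, 0.779, 0.626, 0.0]
contact_force: [1.1, -0.0, -7.2]
gripper_width: 0.177
grasp_force: 78.4
```

>>> carry_out:
  targets:
    - [1.42, 0.5, 0, 0, -1]
    - [1.46, 0.34, 0, 0, -1]
    - [1.51, 0.17, 0, 0, -1]
    - [1.56, 0.09, 0, 0, -1]
    - [1.6, 0.11, 0, 0, -1]
    - [1.63, 0.25, 0, 0, -1]
    - [1.62, 0.43, 0, 0, -1]
    - [1.6, 0.59, 0, 0, -1]
    - [1.56, 0.64, 0, 0, -1]
    - [1.5, 0.56, 0, 0, -1]
    - [1.46, 0.41, 0, 0, -1]
    - [1.42, 0.21, 0, 0, -1]

```text
t: 10.25
eef_pos: [0.5776, 0.1339, 0.329]
tool_rot: [-0.0, 0.78, 0.626, -0.0]
contact_force: [-0.3, 0.4, -6.7]
gripper_width: 0.176
grasp_force: 78.4
```

>>> carry_out:
  targets:
    - [1.39, 0.07, 0, 0, -1]
    - [1.34, 0.05, 0, 0, -1]
    - [1.28, 0.14, 0, 0, -1]
    - [1.2, 0.3, 0, 0, -1]
    - [1.09, 0.45, 0, 0, -1]
    - [0.96, 0.51, 0, 0, -1]
    - [0.83, 0.47, 0, 0, -1]
    - [0.69, 0.3, 0, 0, -1]
    - [0.56, 0.1, 0, 0, -1]
    - [0.43, -0.09, 0, 0, -1]
    - [0.31, -0.16, 0, 0, -1]
    - [0.17, -0.13, 0, 0, -1]

```text
t: 11.45
eef_pos: [0.6187, 0.2288, 0.3294]
tool_rot: [0.0, 0.78, 0.626, 0.0]
contact_force: [0.4, 0.1, -6.9]
gripper_width: 0.173
grasp_force: 78.4
```

```bash
python3 obs.py 24 s2.npz
python3 - <<'E'
from plan import *
w,lev,s=fit("s2.npz",11.4); w,lev,s=fit("s2.npz",11.4,6.87,.2)
d=np.load("s2.npz"); print(d["T"][0],d["P"][::6].round(4))
cv2.imwrite("pics/c5.png",cv2.cvtColor(np.hstack([cv2.resize(d["I"][-2][100:300,350:550],None,fx=2,fy=2),cv2.resize(d["I"][-1][80:280,180:380],None,fx=2,fy=2)]),cv2.COLOR_RGB2BGR))
E
```

```text
now 12.65 (array([0.61869581, 0.22867449, 0.3292417 ]), np.float64(-12.434162602944765))
w 7.178 T 0.875 lever 0.1814 chi 0.89 Fz -7.06
amp N [0.549 0.12 ] offsets [[-0.03, -0.004], [-0.084, 0.002]]
w 6.870 T 0.915 lever 0.2000 chi 0.90 Fz -7.06
amp N [0.503 0.119] offsets [[-0.02, -0.003], [-0.086, 0.002]]
11.45 [[0.6187 0.2288 0.3294]
 [0.6187 0.2284 0.3294]
 [0.6188 0.2285 0.3293]
 [0.619  0.2285 0.3294]]
```

View pics/c5.png

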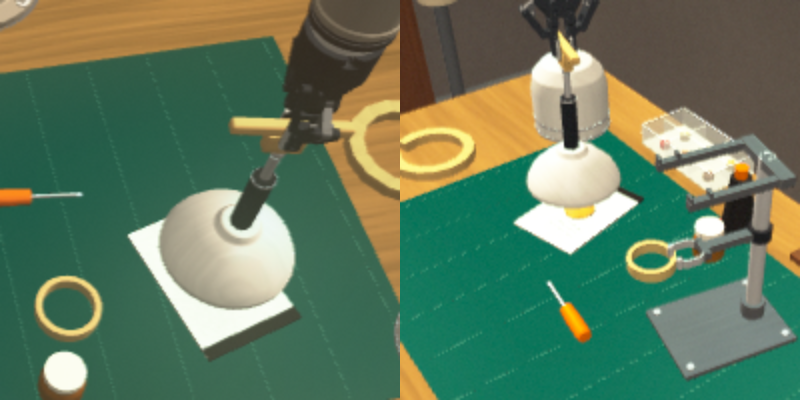

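```bash
cat > track.py <<'E'
from plan import *; from station import imaging
def track(npz,skip=0,box={"scene":(477,207),"side":(266,155)},h=20,l=.16,wf=None):
    d=np.load(npz); P=d["P"].mean(0); piv=P-[0,0,.0225]; data=[]
    for j,n in ((0,"scene"),(1,"side")):
        c=imaging.calibration(n); idx=range(j+skip,len(d["T"]),2); x,y=box[n]
        f=lambda th:proj(c,piv+np.r_[l*np.sin(th),-l])[0]
        J=np.array([(f(np.eye(2)[k]*.02)-f(np.eye(2)[k]*-.02))/.04 for k in range(2)]).T
        ref=cv2.cvtColor(d["I"][j+skip],cv2.COLOR_RGB2GRAY)[y-h:y+h,x-h:x+h]
        for i in idx:
            g=cv2.cvtColor(d["I"][i],cv2.COLOR_RGB2GRAY)[y-h-14:y+h+14,x-h-14:x+h+14]
            r=cv2.matchTemplate(g,ref,cv2.TM_CCOEFF_NORMED); (_,v,_,(a,b))=cv2.minMaxLoc(r)
            a=min(max(a,1),r.shape[1]-2);b=min(max(b,1),r.shape[0]-2)
            q=lambda m,o,p:.5*(m-p)/(m-2*o+p)
            u=np.array([a+q(*r[b,a-1:a+2])-14,b+q(*r[b-1:b+2,a])-14]); data.append((j,d["T"][i],u,J,v))
    def lin(w):
        A=[];b=[]
        for j,t,u,J,v in data:
            B=np.kron(np.eye(2),[np.cos(w*t),np.sin(w*t)]); o=np.zeros((2,4)); o[:,2*j:2*j+2]=np.eye(2)
            A.append(np.hstack([J@B,o])); b.append(u)
        A=np.vstack(A);b=np.concatenate(b); s=np.linalg.lstsq(A,b,rcond=None)[0]; return s,A@s-b
    w=wf or least_squares(lambda v:lin(v[0])[1],(6.87,)).x[0]; s,r=lin(w)
    S=s[:4].reshape(2,2); print("img w %.3f rms px %.3f match %.2f amp rad"%(w,r.std(),min(x[4] for x in data)),np.hypot(*S.T).round(4)); return w,S
E
python3 - <<'E'
from track import *
w,S=track("s2.npz",2); w,S=track("s2.npz",2,h=14); 
for ww in (6.87,): w2,lev,s=fit("s2.npz",11.5,w,.2)
t=12.65; print(state(w,S,t,1),state(w,s,t,6.2))
o=bot.get_obs(); p,a,_=pose(o); th,dth=state(w,S,o["t"],1); d=plan(p[:2],th,dth,(.619,.2285),16,w); print(sim(p[:2],th,dth,d,w)[1].round(3)); show(d,a)
E
```

```text
img w 6.905 rms px 0.113 match 0.90 amp rad [0.0635 0.0248]
img w 6.886 rms px 0.224 match 0.91 amp rad [0.0637 0.0262]
w 6.886 T 0.913 lever 0.2000 chi 0.91 Fz -7.07
amp N [0.492 0.125] offsets [[-0.017, -0.005], [-0.096, 0.002]]
(array([-0.03980269,  0.01819399]), array([-0.34255657,  0.12936909])) (array([-0.04285694,  0.01742155]), array([-0.45923425,  0.06993274]))
[0.063 0.052 0.02  0.016 0.04  0.043 0.027 0.004 0.016 0.023 0.018 0.006
 0.004 0.007 0.004 0.   ]
[[0.02,-0.1,0,0,-1],[0.01,-0.12,0,0,-1],[0.01,-0.08,0,0,-1],[-0.01,0.04,0,0,-1],[-0.03,0.14,0,0,-1],[-0.03,0.21,0,0,-1],[-0.03,0.19,0,0,-1],[-0.01,0.1,0,0,-1],[0.02,-0.04,0,0,-1],[0.03,-0.15,0,0,-1],[0.03,-0.19,0,0,-1],[0.03,-0.16,0,0,-1]]
[[0.0,-0.06,0,0,-1],[-0.01,0.05,0,0,-1],[-0.02,0.11,0,0,-1],[-0.02,0.09,0,0,-1]]
```

>>> carry_out:
  targets:
    - [0.02, -0.1, 0.1, 0, -1]
    - [0.01, -0.12, 0.2, 0, -1]
    - [0.01, -0.08, 0.3, 0, -1]
    - [-0.01, 0.04, 0.3, 0, -1]
    - [-0.03, 0.14, 0.3, 0, -1]
    - [-0.03, 0.21, 0.3, 0, -1]
    - [-0.03, 0.19, 0.3, 0, -1]
    - [-0.01, 0.1, 0.3, 0, -1]
    - [0.02, -0.04, 0.3, 0, -1]
    - [0.03, -0.15, 0.3, 0, -1]
    - [0.03, -0.19, 0.3, 0, -1]
    - [0.03, -0.16, 0.3, 0, -1]

```text
t: 13.85
eef_pos: [0.617, 0.2295, 0.296]
tool_rot: [-0.0, 0.779, 0.626, -0.0]
contact_force: [-0.2, 0.6, -6.9]
gripper_width: 0.176
grasp_force: 78.4
```

>>> carry_out:
  targets:
    - [0, -0.06, 0.3, 0, -1]
    - [-0.01, 0.05, 0.2, 0, -1]
    - [-0.02, 0.11, 0.1, 0, -1]
    - [-0.02, 0.09, 0.1, 0, -1]

```text
t: 14.25
eef_pos: [0.6193, 0.2284, 0.2893]
tool_rot: [0.0, 0.78, 0.626, 0.0]
contact_force: [-0.4, 0.2, -7.5]
gripper_width: 0.176
grasp_force: 78.4
```

```bash
python3 obs.py 24 s3.npz
python3 - <<'E'
from track import *
d=np.load("s3.npz"); P=d["P"][-1]; b={n:tuple(int(v) for v in proj(imaging.calibration(n),P+[0,0,-.0225-.15])[0].round()) for n in ("scene","side")}; print(b,P)
w,S=track("s3.npz",2,box=b,wf=6.9); w,lev,s=fit("s3.npz",14.3,6.9,.2)
o=bot.get_obs(); print(o["t"],state(w,S,o["t"],1),state(w,s,o["t"],7.))
p,a,_=pose(o); th,dth=state(w,S,o["t"],1); e=plan(p[:2],th,dth,(.619,.2285),12,w); show(e,a)
v=[]
for n,i,c0 in (("scene",-2,0),("side",-1,0)):
    im=cv2.cvtColor(d["I"][i],cv2.COLOR_RGB2BGR).copy(); c=imaging.calibration(n); x,y=b[n]
    u=0.15
    g=cv2.resize(im[y-60:y+90,x-75:x+75],None,fx=2.6,fy=2.6,interpolation=cv2.INTER_CUBIC)
    A=np.linspace(0,6.28,90)
    for ctr,r,col in (((P[0],P[1],P[2]-.2525),.088,(0,0,255)),((.619,.2285,.016),.03,(255,0,0))):
        for q in proj(c,np.c_[ctr[0]+r*np.cos(A),ctr[1]+r*np.sin(A),0*A+ctr[2]]): cv2.circle(g,tuple(int(z) for z in ((q-[x-75,y-60])*2.6)),1,col,-1)
    v.append(g)
cv2.imwrite("pics/c6.png",np.hstack(v))
E
```

```text
now 15.45 (array([0.619119  , 0.22838567, 0.28929871]), np.float64(-12.439495776056727))
{'scene': (465, 217), 'side': (267, 161)} [0.61909441 0.22842771 0.28928966]
img w 6.900 rms px 0.076 match 0.97 amp rad [0.0094 0.0139]
w 6.900 T 0.911 lever 0.2000 chi 0.69 Fz -7.06
amp N [0.061 0.126] offsets [[-0.045, 0.015], [0.052, 0.003]]
15.45 (array([ 0.00849773, -0.01257377]), array([ 0.02809711, -0.04091267])) (array([ 0.00515245, -0.01634518]), array([-0.04871838, -0.0512937 ]))
[[-0.01,0.02,0,0,-1],[-0.02,0.01,0,0,-1],[0.01,-0.01,0,0,-1],[0.03,-0.03,0,0,-1],[0.05,-0.05,0,0,-1],[0.05,-0.05,0,0,-1],[0.03,-0.04,0,0,-1],[-0.0,-0.0,0,0,-1],[-0.03,0.03,0,0,-1],[-0.04,0.04,0,0,-1],[-0.04,0.04,0,0,-1],[-0.02,0.03,0,0,-1]]
```

View pics/c6.png

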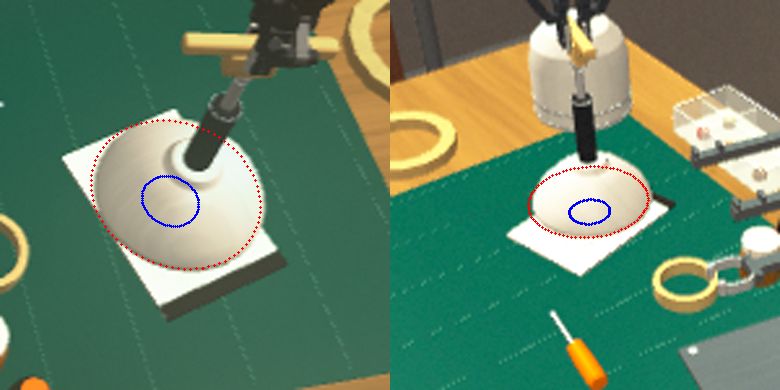

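>>> carry_out:
  targets:
    - [-0.01, 0.02, 0, 0, -1]
    - [-0.02, 0.01, 0, 0, -1]
    - [0.01, -0.01, 0, 0, -1]
    - [0.03, -0.03, 0, 0, -1]
    - [0.05, -0.05, 0, 0, -1]
    - [0.05, -0.05, 0, 0, -1]
    - [0.03, -0.04, 0, 0, -1]
    - [0, 0, 0, 0, -1]
    - [-0.03, 0.03, 0, 0, -1]
    - [-0.04, 0.04, 0, 0, -1]
    - [-0.04, 0.04, 0, 0, -1]
    - [-0.02, 0.03, 0, 0, -1]

```text
t: 16.65
eef_pos: [0.6191, 0.2284, 0.2893]
tool_rot: [0.0, 0.78, 0.626, -0.0]
contact_force: [0.6, 0.9, -6.8]
gripper_width: 0.175
grasp_force: 78.4
```

```bash
python3 obs.py 24 s4.npz
python3 - <<'E'
from track import *
b={'scene': (465, 217), 'side': (267, 161)}
w,S=track("s4.npz",2,box=b,wf=6.9); w,lev,s=fit("s4.npz",16.7,6.9,.2)
o=bot.get_obs(); print(o["t"],state(w,S,o["t"],1),state(w,s,o["t"],7.))
p,a,_=pose(o); th,dth=state(w,S,o["t"],1); e=plan(p[:2],th,dth,(.619,.2285),10,w); show(e,a)
E
```

```text
now 17.85 (array([0.61901401, 0.22856926, 0.28930058]), np.float64(-12.439397544300963))
img w 6.900 rms px 0.009 match 0.99 amp rad [0.0001 0.0029]
w 6.900 T 0.911 lever 0.2000 chi 0.72 Fz -6.82
amp N [0.058 0.062] offsets [[0.118, 0.003], [0.227, 0.002]]
17.85 (array([-9.00989863e-05, -2.41559858e-03]), array([-0.00034413,  0.01163915])) (array([-0.00782004, -0.00864238]), array([-0.01822325, -0.01525645]))
[[-0.0,-0.0,0,0,-1],[0.0,-0.0,0,0,-1],[0.01,-0.0,0,0,-1],[0.01,-0.01,0,0,-1],[0.01,0.0,0,0,-1],[0.0,0.0,0,0,-1],[-0.0,0.0,0,0,-1],[-0.01,0.01,0,0,-1],[-0.02,-0.0,0,0,-1],[-0.01,0.0,0,0,-1]]
```

>>> carry_out:
  targets:
    - [0, 0, 0, 0, -1]
    - [0, 0, 0, 0, -1]
    - [0, 0, 0, 0, -1]
    - [0, 0, 0, 0, -1]
    - [0, 0, 0, 0, -1]
    - [0, 0, 0, 0, -1]
    - [0, 0, 0, 0, -1]
    - [0, 0, 0, 0, -1]
    - [0, 0, 0, 0, -1]
    - [0, 0, 0, 0, -1]
    - [0, 0, 0, 0, -1]
    - [0, 0, 0, 0, -1]

```text
t: 19.05
eef_pos: [0.619, 0.2285, 0.2893]
tool_rot: [-0.0, 0.78, 0.626, 0.0]
contact_force: [0.6, -0.4, -7.8]
gripper_width: 0.18
grasp_force: 78.4
```

>>> carry_out:
  targets:
    - [0, 0, 0, 0, -1]
    - [0, 0, 0, 0, -1]
    - [0, 0, 0, 0, -1]
    - [0, 0, 0, 0, -1]
    - [0, 0, 0, 0, -1]
    - [0, 0, 0, 0, -1]
    - [0, 0, 0, 0, -1]
    - [0, 0, 0, 0, -1]
    - [0, 0, 0, 0, -1]
    - [0, 0, 0, 0, -1]
    - [0, 0, 0, 0, -1]
    - [0, 0, 0, 0, -1]

```text
t: 20.25
eef_pos: [0.619, 0.2286, 0.2893]
tool_rot: [0.0, 0.78, 0.626, 0.0]
contact_force: [-0.0, -0.6, -6.1]
gripper_width: 0.17
grasp_force: 78.4
```

>>> carry_out:
  targets:
    - [0, 0, 0, 0, -1]
    - [0, 0, 0, 0, -1]
    - [0, 0, 0, 0, -1]
    - [0, 0, 0, 0, -1]
    - [0, 0, 0, 0, -1]
    - [0, 0, 0, 0, -1]
    - [0, 0, 0, 0, -1]
    - [0, 0, 0, 0, -1]
    - [0, 0, 0, 0, -1]
    - [0, 0, 0, 0, -1]
    - [0, 0, 0, 0, -1]
    - [0, 0, 0, 0, -1]

```text
t: 21.45
eef_pos: [0.619, 0.2285, 0.2893]
tool_rot: [0.0, 0.78, 0.626, -0.0]
contact_force: [0.2, 1.0, -8.1]
gripper_width: 0.175
grasp_force: 78.4
```

>>> carry_out:
  targets:
    - [0, 0, 0, 0, -1]
    - [0, 0, 0, 0, -1]
    - [0, 0, 0, 0, -1]
    - [0, 0, 0, 0, -1]
    - [0, 0, 0, 0, -1]
    - [0, 0, 0, 0, -1]
    - [0, 0, 0, 0, -1]
    - [0, 0, 0, 0, -1]
    - [0, 0, 0, 0, -1]
    - [0, 0, 0, 0, -1]
    - [0, 0, 0, 0, -1]
    - [0, 0, 0, 0, -1]

```text
t: 22.65
eef_pos: [0.619, 0.2286, 0.2893]
tool_rot: [-0.0, 0.78, 0.626, 0.0]
contact_force: [-0.1, -0.9, -6.9]
gripper_width: 0.173
grasp_force: 78.4
```

```bash
python3 obs.py 24 s5.npz
python3 - <<'E'
from track import *
w,S=track("s5.npz",0,box={'scene': (465, 217), 'side': (267, 161)},wf=6.9)
E
```

```text
now 23.85 (array([0.61901097, 0.22859642, 0.28928435]), np.float64(-12.438033852359306))
img w 6.900 rms px 0.009 match 0.99 amp rad [0.0001 0.0025]
```

Still since 16.65 s, which makes about 7 s of hanging still over the badge, so I'm handing in.

```bash
python3 -c "
from station import bot
print(bot.hand_in())"
```

```text
the job is handed in; nothing more can be done
None
```

The lamp is off its stand and held by its handle, hanging still (swing about 0.003 rad) and centred roughly 20 mm above the badge; it had been still for about 7 s when I handed it in at about 24 s.

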